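# Index the dish carousel and bring a culture dish under the lens

## Task

Turn the six-position click-stop turret click by click until its one empty pocket has clicked in at the end of the white loading track; then push the culture dish along the track, flat and without lifting it, until it is fully home in that pocket; then turn the turret again until the dish stands in the click position under the lens, and leave it there. Do not knock over or shift the brown and the clear bottle beside the stand.

Things in the scene. Friction and masses are not known exactly. Their poses are not given: they have to be found in the camera images.
- stand: Fixed grey stand under the turret. Origin on the worktop on the turret's axis, z up. In its frame the loading track runs out along +y and the lens hangs in direction (x, y) = (0.866, -0.5), 120 degrees clockwise (from above) of the track. Nothing but the lens and its column stands above the turret.
- turret (a joint): Turret's turn, rad, growing clockwise from above: 0 = empty pocket at the track, 2.094 (or less 6.283) = under the lens. Six click stops at multiples of 1.047. Starts in a stop 1 to 3 clicks short of 0 (-1.047 to -3.14). Pushed well past half-way to a stop (2 to 5 N at a post) it runs on into it by itself within 1 s. Damped, turns both ways.
- hub (a point): Centre of the turret's disc on its top face, 38 mm above the worktop. Dark steel disc 236 mm across, six outward-open pockets 60 degrees apart, centres 85 mm from the axis, black walls 9 mm high, 62 mm between side walls. Five hold fixed white or coloured tiles (52 mm across, 7 mm thick); the bare one is the empty pocket. Black hub cap 44 mm across, 16 mm high.
- empty_pocket (a point): Centre of the empty pocket on the disc's top, 38 mm above the worktop, 85 mm from the axis; turns with the turret. The dish's centre comes above it when the dish is home.
- post_top (a point): Centre of the top, 88 mm above the worktop, of the orange post 30 degrees anticlockwise (from above) of the empty pocket; turns with the turret. Six such posts stand on the disc half-way between the pockets, 60 degrees apart, 105 mm from the axis, 12 mm in diameter, 50 mm tall: they are there to push the turret round by.
- lane_station (a point): Fixed point on the disc's top, 85 mm from the axis, at the inner end of the loading track: the empty pocket's centre must be here for loading.
- lens_station (a point): Fixed point on the disc's top, 85 mm from the axis, straight under the lens: the dish must end here. The lens is a clear disc in a black ring 82 mm across, underside 152 mm above the worktop, on a steel column 16 mm thick, 173 mm tall, 160 mm from the axis.
- lane_axis (a point): Point on the middle line of the loading track's top, 200 mm from the axis. The track is white, 39 mm above the worktop, from 121 to 251 mm from the axis, 66 mm wide between blue side rails whose tops are 47 mm above the worktop; its outer end is open.
- dish_center (a point): Centre, half-way up, of the loose culture dish: round, clear with cream filling, 57 to 60 mm across, 15 mm high, about 30 g. Starts on the track, its centre 180 to 200 mm from the axis. Pushed along the track towards the axis it slides onto the disc (1 mm lower) and into the pocket; home against the back wall its centre is 85 mm from the axis.
- brown_bottle_center (a point): Centre (half-way up) of a loose brown bottle with a blue cap, 51 mm across, 90 mm tall, on the worktop to the left in front of the stand; leave it alone.
- clear_bottle_center (a point): Centre (half-way up) of a loose clear bottle with a blue cap, 56 mm across, 105 mm tall, on the worktop to the right in front of the stand; leave it alone.
Not all that is in view belongs to the job. What is shaped like the part that bears dish_center but blue is not meant.

How it is judged:
By the outcome, as a careful person would: the job done as asked, in the order asked, and still so for the second after the job is handed in, with the robot touching nothing.
It also fails if it takes over 72 s, if anything falls off the work surface, if the arm or the gripper's body presses on something with over 40 N, if the wrist force passes 120 N, or if a joint passes its speed limit or range.

## Robot

A 6-joint arm with a two-finger parallel gripper is mounted at the origin on a cart in front of the work surface, level with it; the furniture and walls round the work are solid. World frame = base frame: x ahead of the robot, y to its left, z up, the work surface at z = 0. Lengths are in m, angles in rad, forces in N, time in s.
With the tool pointing down it reaches from about 0.35 to 1 m from the base axis. Payload 7.1 kg.
Tool frame: the origin (TCP) lies between the finger pads; the fingertips stand 22 mm ahead of it and the grasp point (between the pads) lies 3 mm ahead of it; z points along the fingers, y is the line along which they close (so a half turn about z gives the same grasp; the last joint's range is limited). The gripper opens to 85 mm and grips with 20 to 120 N. Pads are 22 mm wide; open, the fingers measure 114 mm over their backs; the gripper's body (76 mm by 85 mm) begins 54 mm behind the grasp point. The pads swing forward as they close: fully open they stand 13 mm farther back than shut.
Start: joints at [1.092, 0.423, 1.63, -0, 1.089, -0.019], TCP at [0.277, 0.56, 0.253] pointing down, gripper open.
Joint ranges: [-3, 3], [-0.9, 2.11], [0.09, 2.58], [-1.31, 4.45], [0.11, 2.69], [-2.54, 2.54]. Speed limits (rad/s): [2.39, 2.39, 3.01, 3.14, 3.14, 3.14].

## Interface

Orientations are given as a rotation vector (axis times angle).
In Python, from rig import manip gives the robot as it stands. The module is installed in compiled form; this text tells all that it offers. Calls block until the motion is done:
- manip.move_to(position, orientation): joint-space move of the TCP to a pose.
- manip.servo_line(position, orientation=None, rate=0.15): straight line of the TCP; orientation=None keeps the orientation; rate is the mean speed in m/s.
- manip.set_joints(angles): joint-space move.
- manip.command_gripper(opening, f_grip=None): finger opening in m; f_grip is the grip in N (None keeps the last); returns when the fingers have stopped.
- manip.hold(seconds).
- manip.solve_ik(position, orientation): joint angles nearest the present ones, or None.
- manip.camera(name): name is "scene" or "top" or "wrist"; returns a dict with "image" (384x512x3 uint8, red, green, blue), "fx", "fy", "cx", "cy" (pixels), "k1" (the pictures are not rectified: a ray, as slopes to the right and down, at radius r is drawn at 1 + k1 r^2 times it, then the intrinsics apply), "cam_to_world" (4x4, takes a point from camera to world coordinates); the wrist camera has in their place "mount" (4x4, takes a point from camera to tool coordinates, whose origin is the TCP and whose axes are the flange's). Camera axes: x right, y down, z forward; pixel columns grow to the right and rows downward; lengths in m; the calibration is good to about 2 mm. A picture is of the moment at which its call begins: read the wrist's pose just before it. There is no depth.
A pose or a line that the arm cannot do raises manip.IKError and nothing moves.
- manip.sign_off(): hands the job in; it is judged then, once.
Readings, each from a call of its own:
- manip.get_time(): time.
- manip.get_joint_positions(): joint angles.
- manip.get_joint_vel(): joint speeds.
- manip.get_tau(): joint torques, N m.
- manip.get_position(): TCP position.
- manip.get_ee_rot(): TCP orientation.
- manip.get_contact_force(): force on the tool from outside, world axes, zero at the start.
- manip.get_torque(): the same for the moment, N m.
- manip.get_width(): finger opening in m.
- manip.get_grip_force(): force on a finger pad.
Only numpy, scipy, OpenCV 4.12 (cv2) and the standard library are available. Lean on these libraries where they do the work, as an engineer would, in place of code of your own. Each camera call takes 0.05 s, during which the arm holds its last target. There are 200 camera calls.

## Working session

There is one attempt and no reset: what is moved stays moved. The work goes in short steps, each a Python script; the robot and the scene stay as the last script left them, time stands still between calls to the robot, and variables do not carry over. Pictures are saved under pics/ and viewed, at most 10 in all, crops included, and the job is handed in when it is done.

```bash
mkdir -p pics; python3 - <<'E'
from rig import manip
import cv2,pickle
d={}
for n in("scene","top"):
    c=manip.camera(n); d[n]=c
    cv2.imwrite(f"pics/{n}0.png",cv2.resize(c["image"][:,:,::-1],(800,600),interpolation=cv2.INTER_CUBIC))
    print(n,c["fx"],c["fy"],c["cx"],c["cy"],c["k1"],c["cam_to_world"])
pickle.dump(d,open("c0.pkl","wb"))
print(manip.get_time(),manip.get_ee_rot(),manip.get_width())
E
```

```text
scene 441.6406950720447 441.6406950720447 261.6435057567602 185.7173024135536 -0.12651535045133006 [[ 0.49012285 -0.5439108   0.68113188 -0.37322629]
 [-0.87164366 -0.30952009  0.38004558 -0.47490977]
 [ 0.00411311 -0.77997331 -0.62579927  0.91636735]
 [ 0.          0.          0.          1.        ]]
top 448.26224130159454 448.26224130159454 255.9537307505842 191.83109642404085 -0.15919016353237916 [[ 0.01496    -0.9932785   0.11477812  0.35035106]
 [-0.99984255 -0.01595599 -0.0077637   0.02368791]
 [ 0.00954292 -0.1146439  -0.99336081  1.41243849]
 [ 0.          0.          0.          1.        ]]
0.1 [-7.15799815e-01 -3.05860942e+00  2.01831608e-03] 0.0853972904596546
```

View pics/scene0.png

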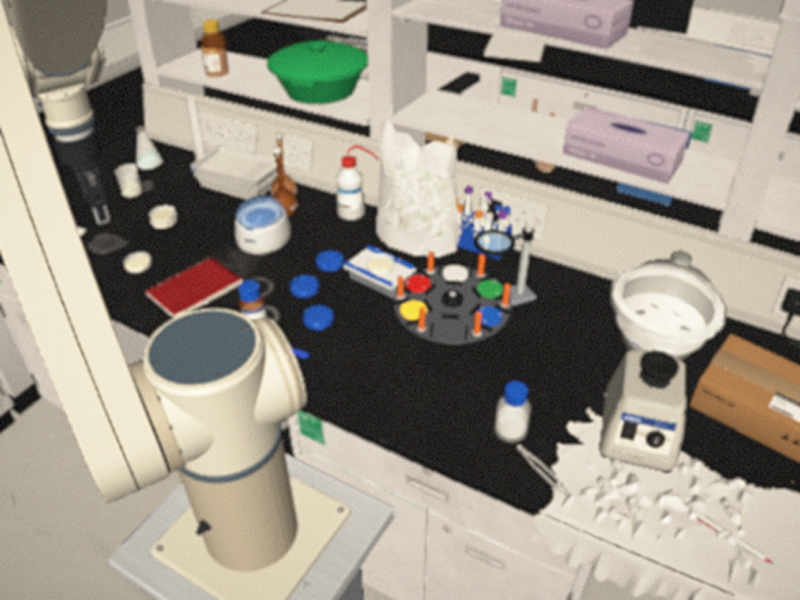

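View pics/top0.png

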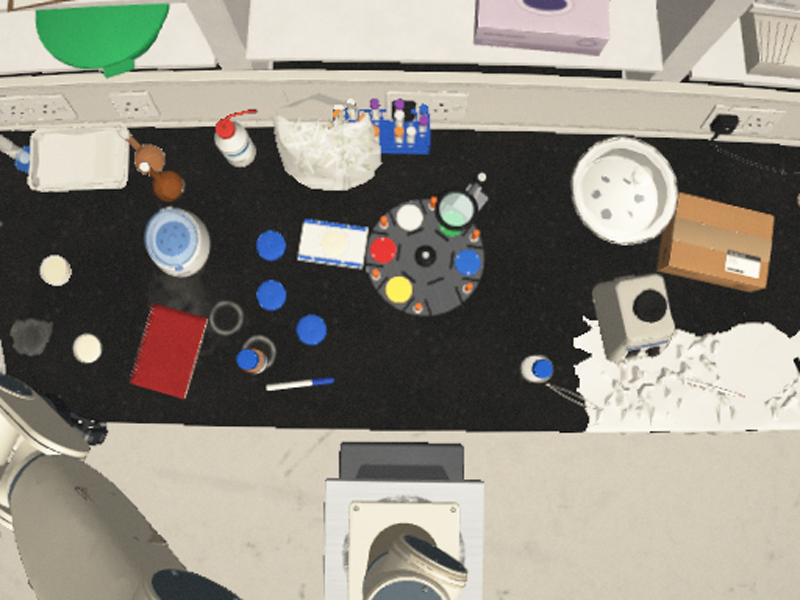

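The top view shows the hub at (425,255), the white track to its left with a cream dish at about (333,240), and the lens at (457,210). The bare pocket is at (440,295), two clicks clockwise short of the track, with red now at the track. The bottles are at (255,358) brown and (537,368) clear. 

Round candidates are the cream dish on the track (333,240), cream ones on the worktop (55,270) and (87,347), and blue ones (271,245), (271,295), (311,329). Only the cream one on the track fits; I'll confirm it in a crop.

```bash
cat > h.py <<'E'
import numpy as np,cv2,pickle
def ray(c,u,v):
    k=np.array([[c["fx"],0,c["cx"]],[0,c["fy"],c["cy"]],[0,0,1.]])
    p=cv2.undistortPoints(np.array([[[u,v]]],float),k,np.array([c["k1"],0,0,0.]))[0,0]
    M=c["cam_to_world"]; return M[:3,3],M[:3,:3]@np.array([p[0],p[1],1])
def at(c,u,v,z):
    o,d=ray(c,u,v); return o+d*(z-o[2])/d[2]
def proj(c,P):
    M=c["cam_to_world"]; q=(np.atleast_2d(P)-M[:3,3])@M[:3,:3]; q=q[:,:2]/q[:,2:]
    q=q*(1+c["k1"]*(q**2).sum(1,keepdims=True)); return q*c["fx"]+[c["cx"],c["cy"]]
E
python3 - <<'E'
from h import *
d=pickle.load(open("c0.pkl","rb"))
i=d["top"]["image"][115:210,180:320,::-1]
cv2.imwrite("pics/crop1.png",cv2.resize(i,None,fx=5.5,fy=5.5,interpolation=cv2.INTER_CUBIC))
E
```

```text
(no output)
```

View pics/crop1.png

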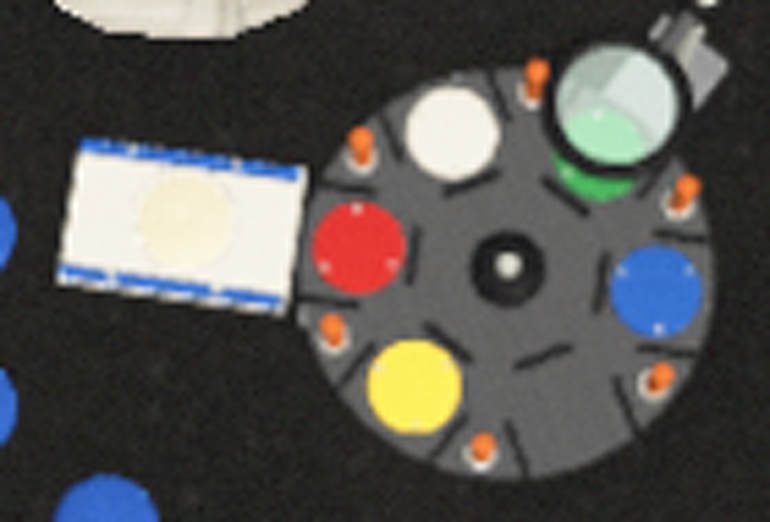

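The crop confirms the clear dish with cream filling on the white track at crop pixel (185,221). Tiles are red (358,248), white (452,132), yellow (414,387) and blue (657,291). The bare pocket is at about (572,402), and the post tops are at about (361,135), (537,67), (688,183), (662,370), (484,440) and (332,322).

```bash
python3 - <<'E'
from h import *
from scipy.optimize import least_squares
d=pickle.load(open("c0.pkl","rb")); c=d["top"]
f=lambda p:(np.array(p)+.5)/5.5-.5+[180,115]
tiles=[(358,248),(452,132),(414,387),(657,291)]; ta=[0,-60,60,180]  # ccw from track
posts=[(361,135),(537,67),(688,183),(662,370),(484,440),(332,322)]; pa=[-30,-90,-150,150,90,30]
px=f(tiles+posts)
def mod(p):
    P=[]
    for a in ta: t=p[2]+np.radians(a); P.append([p[0]+.085*np.cos(t),p[1]+.085*np.sin(t),.045])
    for a in pa: t=p[2]+np.radians(a); P.append([p[0]+.105*np.cos(t),p[1]+.105*np.sin(t),.088])
    return np.array(P)
r=least_squares(lambda p:(proj(c,mod(p))-px).ravel(),[.65,0,1.5])
print(r.x,np.degrees(r.x[2]),(r.fun.reshape(-1,2)*5.5).round(1))
co=[at(c,*f(q),.047)[:2] for q in[(80,140),(303,172),(60,275),(288,308)]]
print(co); m=[(co[0]+co[2])/2,(co[1]+co[3])/2]; v=m[0]-m[1]; print("lane yaw",np.degrees(np.arctan2(v[1],v[0])),[np.linalg.norm(q-r.x[:2]) for q in m])
H=r.x[:2]
for q in m: w=q-H; print(np.degrees(np.arctan2(w[1],w[0])))
D=at(c,*f((185,221)),.05); w=D[:2]-H; print("dish",D,np.linalg.norm(w),np.degrees(np.arctan2(w[1],w[0])))
print("lens",at(c,*f((617,103)),.152), "pred",H+.085*np.array([np.cos(r.x[2]-2.094),np.sin(r.x[2]-2.094)]))
s=np.array([.64,.64])
for q,z in[((252,360),.09),((537,369),.105)]: print("bottle",at(c,q[0]*.64,q[1]*.64,z))
# overlay check in scene cam
c=d["scene"]; im=c["image"][:,:,::-1].copy()
im=cv2.resize(im[130:240,200:360],None,fx=5,fy=5,interpolation=cv2.INTER_CUBIC)
for q in proj(c,mod(r.x)): cv2.circle(im,tuple(((q-[200,130]+.5)*5-.5).round().astype(int)),3,(255,0,255),-1)
cv2.imwrite("pics/crop2.png",im)
E
```

```text
[ 0.59853495 -0.03494256  1.44190215] 82.61490771341445 [[ 0.2 -2.4]
 [-0.7 -1.9]
 [ 0.  -2.5]
 [-0.3 -2.1]
 [-0.7  1.5]
 [ 0.2  1.2]
 [-0.1  1. ]
 [ 1.1  1.3]
 [ 0.1  2.3]
 [ 0.   1.3]]
[array([0.66765557, 0.20831239]), array([0.65086453, 0.08127846]), array([0.58975793, 0.21692936]), array([0.57286897, 0.08801547])]
lane yaw 82.50355519857882 [np.float64(0.24939524973956687), np.float64(0.12033034308134802)]
83.05134300478906
83.63895075634393
dish [0.62106732 0.1469625  0.05      ] 0.18329526876923005 82.9388067017438
lens [ 0.66768976 -0.08702644  0.152     ] pred [ 0.66609401 -0.08652524]
bottle [0.38376693 0.29178666 0.09      ]
bottle [ 0.37477277 -0.24559345  0.105     ]
```

View pics/crop2.png

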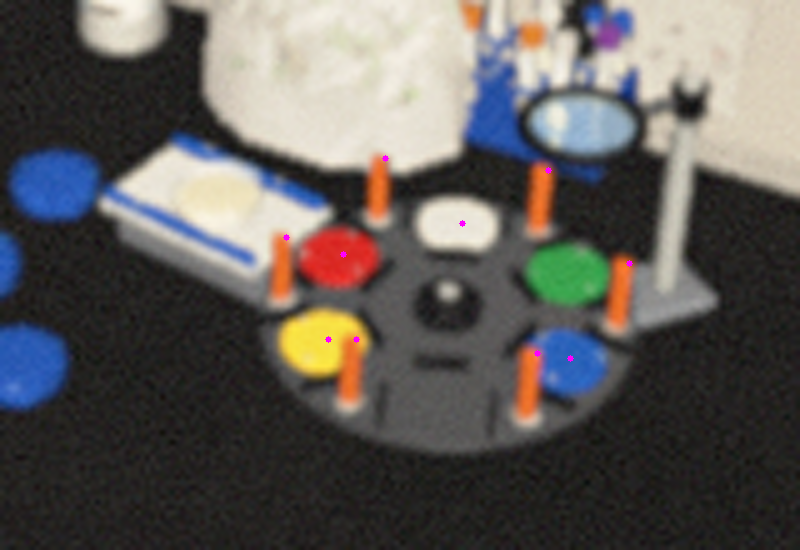

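In the scene crop the fitted points fall within about 5 crop px (~2 mm) of the posts and tiles, so the pose is good. The empty pocket at (430,400) in that crop agrees with two clicks to go. Next is one push with the closed fingers on the post at the front right.

```bash
cat >> h.py <<'E'
from rig import manip
from scipy.spatial.transform import Rotation as R
H=np.array([.5982,-.0345]); YAW=82.6
def pose(r,ang,z,s=1,off=None):
    a=np.radians(ang); e=np.array([np.cos(a),np.sin(a),0]); zz=np.array([0,0,-1.])
    return np.r_[H+r*e[:2],z],e
def ori(yang,s):
    a=np.radians(yang); y=s*np.array([np.cos(a),np.sin(a),0]); z=np.array([0,0,-1.])
    return R.from_matrix(np.c_[np.cross(y,z),y,z]).as_rotvec()
def push(s,a0=245,a1=186,zt=.079,n=8):
    manip.move_to(pose(.105,a0,.135)[0],ori(a0,s))
    manip.servo_line(pose(.105,a0,zt)[0],rate=.1)
    F=[]
    for a in np.linspace(a0,a1,n)[1:]:
        manip.servo_line(pose(.105,a,zt)[0],ori(a,s),rate=.06); F.append(np.round(manip.get_contact_force(),1).tolist())
    manip.hold(.3)
    print(F, manip.get_time())
    manip.servo_line(pose(.105,a1+6,zt)[0],rate=.1)
    manip.servo_line(pose(.105,a1+6,.135)[0],rate=.15)
def snap(n,box=(115,210,180,320),f=5.5):
    c=manip.camera("top"); pickle.dump(c,open(n+".pkl","wb"))
    i=c["image"][box[0]:box[1],box[2]:box[3],::-1]
    cv2.imwrite(f"pics/{n}.png",cv2.resize(i,None,fx=f,fy=f,interpolation=cv2.INTER_CUBIC))
E
python3 - <<'E'
from h import *
for s in(1,-1):
    for a in(245,215,186):
        q=manip.solve_ik(pose(.105,a,.079)[0],ori(a,s)); print(s,a,None if q is None else np.round(q,2))
    for r in(.24,.12):
        q=manip.solve_ik(pose(r,YAW,.066)[0],ori(YAW+90,s)); print(s,'lane',None if q is None else np.round(q,2))
E
```

```text
1 245 [-0.25  0.59  1.85 -0.    0.7   1.76]
1 215 [-0.21  0.55  1.95 -0.    0.64  2.33]
1 186 None
1 lane None
1 lane None
-1 245 [-0.25  0.59  1.85 -0.    0.7  -1.39]
-1 215 [-0.21  0.55  1.95 -0.    0.64 -0.82]
-1 186 [-0.12  0.52  2.01 -0.    0.61 -0.22]
-1 lane [ 0.29  0.71  1.63 -0.    0.8   0.42]
-1 lane [ 0.12  0.67  1.73 -0.    0.74  0.25]
```

```bash
python3 - <<'E'
from h import *
manip.command_gripper(0.0,30)
manip.move_to(pose(.105,245,.2)[0],ori(245,-1)); print(manip.get_time())
push(-1)
manip.hold(.3); snap("p1"); print(manip.get_time())
E
```

```text
3.5
[[0.9, -1.7, 1.4], [-0.4, -0.9, 1.8], [-0.2, 0.3, -0.6], [0.0, -0.5, -0.5], [1.2, 0.2, 0.5], [-0.2, -0.4, 0.0], [0.1, 0.6, 0.2]] 7.7333
8.8667
```

View pics/p1.png

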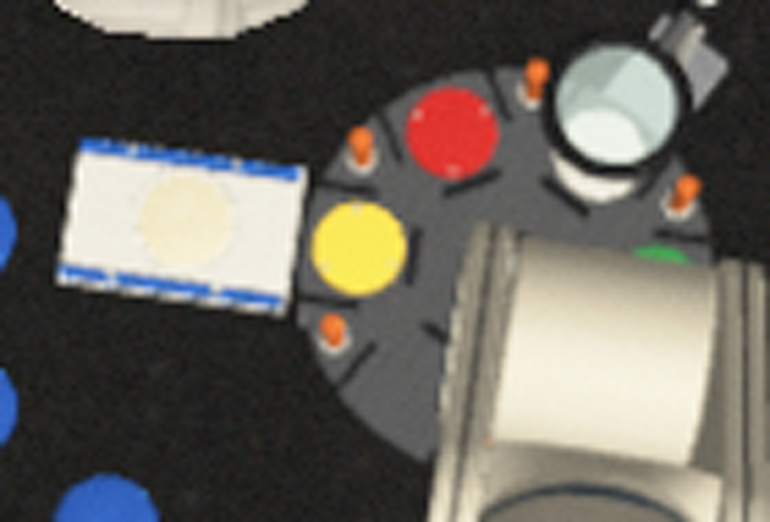

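Yellow now stands clicked in at the track (358,248) and the bare pocket is next at (414,387). One more click, then the dish push if the lane pocket reads dark and the posts match.

```bash
python3 - <<'E'
from h import *
push(-1); 
manip.move_to(pose(.245,YAW,.13)[0],ori(YAW+90,-1)); snap("p2",(115,210,180,320)); print(manip.get_time())
def px(n):
    im=cv2.imread(f"pics/{n}.png"); return im
a,b=px("p1"),px("p2")
for p in[(358,230),(358,248),(452,132),(361,135),(332,322)]: print(p,a[p[1],p[0]],b[p[1],p[0]])
E
```

```text
[[2.3, -0.7, 1.3], [1.8, -1.0, 0.5], [0.9, -0.4, -0.1], [0.1, 0.4, -0.7], [-0.9, -0.5, 0.9], [0.6, -0.1, 0.3], [0.8, -0.3, 0.3]] 13.7917
15.7667
(358, 230) [ 88 233 250] [81 81 81]
(358, 248) [ 89 234 251] [82 83 85]
(452, 132) [ 50  53 226] [ 77 215 240]
(361, 135) [ 56 126 243] [ 48 110 227]
(332, 322) [ 55 125 238] [ 45 109 221]
```

View pics/p2.png

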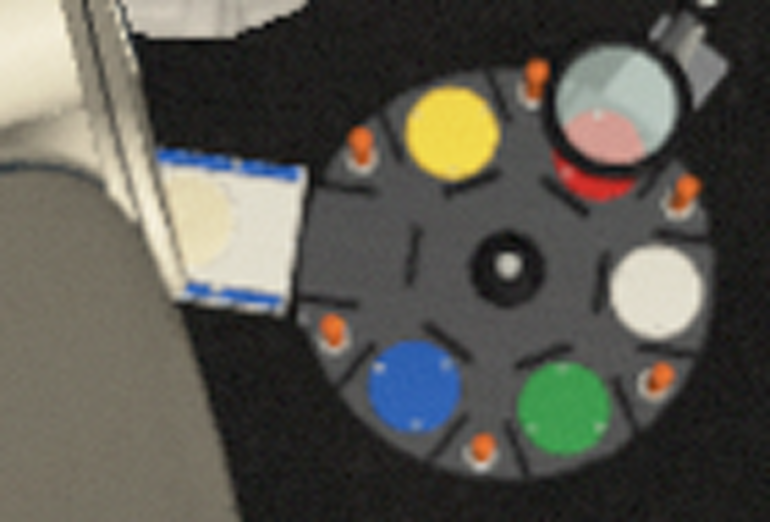

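The bare pocket is clicked in at the track (358,248), in line with it, and the dish still sits on the track. I'll push it in now.

```bash
python3 - <<'E'
from h import *
e=np.r_[pose(1,YAW,0)[1][:2],0]
manip.servo_line(pose(.245,YAW,.066)[0],rate=.08); print(manip.get_contact_force())
manip.servo_line(pose(.150,YAW,.066)[0],rate=.05); print(manip.get_contact_force()@e)
r=.150
while r>.1185:
    r-=.0025 if r>.131 else .001
    manip.servo_line(pose(r,YAW,.066)[0],rate=.03)
    f=np.mean([manip.get_contact_force()@e for _ in range(3)]); print(round(r,4),round(f,2))
    if f>4: break
print(manip.get_position(),manip.get_time())
c=manip.camera("scene"); im=c["image"][130:240,200:360,::-1]
cv2.imwrite("pics/s3.png",cv2.resize(im,None,fx=5,fy=5,interpolation=cv2.INTER_CUBIC))
E
```

```text
[ 0.23277496 -0.76564897  0.775924  ]
-0.1385591930733598
0.1475 0.02
0.145 -0.45
0.1425 -0.27
0.14 0.03
0.1375 0.11
0.135 0.47
0.1325 0.01
0.13 -0.16
0.129 -0.82
0.128 -0.24
0.127 0.52
0.126 -1.18
0.125 2.48
0.124 7.09
[0.61473682 0.08942729 0.06633035] 22.2667
```

View pics/s3.png

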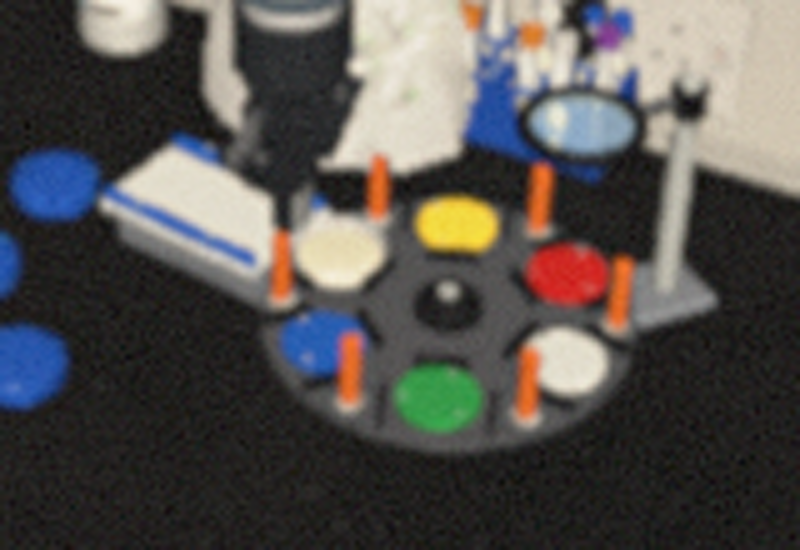

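The dish is in the pocket at (340,252), and the force rose at r≈0.125 m, as expected for a dish against the back wall. I'll retract and turn two clicks.

```bash
python3 - <<'E'
from h import *
manip.servo_line(pose(.16,YAW,.066)[0],rate=.06)
manip.servo_line(pose(.16,YAW,.15)[0],rate=.2)
manip.move_to(pose(.105,245,.15)[0],ori(245,-1))
push(-1); manip.hold(.5)
c=manip.camera("scene"); a=c["image"][130:240,200:360,::-1]
push(-1); manip.servo_line(pose(.105,192,.25)[0],rate=.2); manip.hold(.5)
c=manip.camera("scene"); b=c["image"][130:240,200:360,::-1]; pickle.dump(c,open("s4.pkl","wb"))
cv2.imwrite("pics/s4.png",cv2.resize(np.vstack([a,b]),None,fx=2.7,fy=2.7,interpolation=cv2.INTER_CUBIC))
print(manip.get_time())
E
```

```text
[[0.8, -0.5, 1.9], [0.7, -1.1, 1.3], [0.6, -1.0, 0.7], [0.4, -0.2, 1.2], [0.2, 0.8, 0.1], [-0.1, 0.3, -0.8], [-0.9, -0.8, 0.6]] 29.25
[[1.4, -0.7, 0.9], [1.1, -1.8, 1.2], [0.6, -0.2, 0.2], [0.0, 0.6, -0.1], [-0.5, -0.3, 0.2], [-0.3, -0.2, -0.1], [0.6, 0.7, -0.3]] 35.5083
37.5667
```

View pics/s4.png

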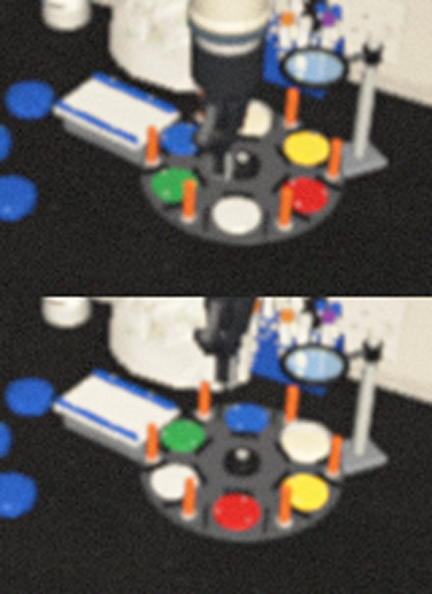

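The lower frame shows the dish in the pocket below the lens, at (306,440). I'll back the arm away and check from the top whether it is home and the bottles are in place.

```bash
python3 - <<'E'
from h import *
manip.move_to([.45,.2,.3],ori(YAW+90,-1)); manip.hold(.5); snap("p5")
a=pickle.load(open("c0.pkl","rb"))["top"]["image"].astype(int); b=pickle.load(open("p5.pkl","rb"))["image"].astype(int)
for n,(u,v) in dict(brown=(162,230),clear=(344,236)).items(): print(n,abs(a-b)[v-12:v+13,u-12:u+13].mean())
s=manip.camera("scene"); 
im=cv2.resize(s["image"][155:215,280:340,::-1],None,fx=6,fy=6,interpolation=cv2.INTER_CUBIC)
for rr,col in((.0295,(255,0,255)),):
    A=np.radians(YAW-120); ctr=H+.085*np.array([np.cos(A),np.sin(A)])
    t=np.linspace(0,6.28,40); P=np.c_[ctr[0]+rr*np.cos(t),ctr[1]+rr*np.sin(t),0*t+.053]
    q=((proj(s,P)-[280,155]+.5)*6).round().astype(int)
    for w in q: cv2.circle(im,tuple(map(int,w)),1,col,-1)
t=cv2.resize(cv2.imread("pics/p5.png"),(528,360)); 
cv2.imwrite("pics/p6.png",np.hstack([t[:,128:],im])); print(manip.get_time())
E
```

```text
brown 35.730133333333335
clear 6.7392
39.2
```

View pics/p6.png

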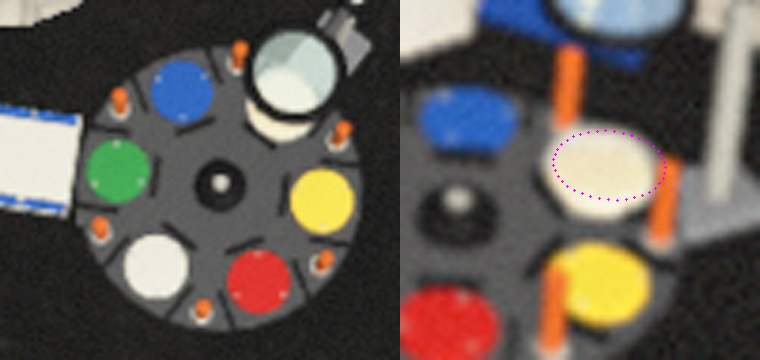

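The dish sits against the back wall under the lens, and the overlay offset matches the known 1 px scene bias. The brown bottle's difference is probably the arm blocking the view, so I'll check it with the arm moved away.

```bash
python3 - <<'E'
from h import *
manip.set_joints([1.092,0.423,1.63,0,1.089,-0.019]); manip.hold(.3)
a=pickle.load(open("c0.pkl","rb"))["top"]["image"].astype(int); b=manip.camera("top")["image"].astype(int)
ok=True
for n,(u,v) in dict(brown=(162,230),clear=(344,236)).items():
    m=abs(a-b)[v-12:v+13,u-12:u+13].mean(); print(n,m); ok&=m<10
print(manip.get_time())
if ok: print(manip.sign_off())
E
```

```text
brown 2.4672
clear 2.397866666666667
41.0417
the job is handed in; nothing more can be done
None
```

The job is handed in: the dish is home in its pocket, clicked in under the lens, both bottles are unmoved, and it took 41 s.

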